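# Sweep the loose jar lids into the batten bay

### The arm

A 6-joint arm with a two-finger parallel gripper is mounted at the origin on the work surface. World frame = base frame: x ahead of the robot, y to its left, z up, the work surface at z = 0. Lengths are in mm, angles in rad, forces in N, time in s.
With the tool pointing down it reaches from about 275 to 825 mm from the base axis. Payload 5.2 kg.
Tool frame: the origin (TCP) lies at the very end of the fingers, on their centre line; the grasp point (between the pads) lies 19 mm behind it; z points along the fingers, y is the line along which they close (so a half turn about z gives the same grasp; the last joint's range is limited). The gripper opens to 93 mm and grips with 3 to 60 N. Pads are 15 mm wide; open, the fingers measure 128 mm over their backs; the gripper's body (75 mm by 188 mm) begins 65 mm behind the grasp point.
Start: joints at [-1.502, 0.259, 1.535, -0, 1.348, -0.203], TCP at [147.677, -529.808, 218.653] pointing down, gripper open.
Joint ranges: [-3.14, 3.14], [-0.91, 2.08], [0.19, 2.58], [-1.22, 4.36], [0.22, 2.71], [-3.12, 3.12]. Speed limits (rad/s): [2.57, 2.57, 3.14, 3.14, 3.14, 3.14].

### API

Orientations are given as [roll, pitch, yaw] about the fixed x, y, z axes, in that order (R = Rz(yaw) Ry(pitch) Rx(roll)).
In Python, from bench import robot gives the robot as it stands. The module is installed in compiled form; this text tells all that it offers. Calls block until the motion is done:
- robot.move_ptp(position, orientation): joint-space move of the TCP to a pose.
- robot.move_linear(position, ori=None, speed=150, f_stop=None): straight line of the TCP; ori=None keeps the orientation; speed is the mean speed in mm/s. With f_stop (N) it stops when the force on the tool has changed by that much, and returns True; else False.
- robot.move_j(angles): joint-space move.
- robot.move_gripper(opening): opening from 0.0 (shut) to 1.0 (fully open); the grip force is fixed at half the most; returns when the fingers have stopped.
- robot.sleep(seconds).
- robot.inverse_kinematics(position, orientation): joint angles nearest the present ones, or None.
- robot.get_image(name): name is "scene" or "top" or "wrist"; returns a dict with "img" (384x512x3 uint8, blue, green, red), "fovy" (degrees; the focal length in pixels is half the picture's height over the tangent of half this angle, whatever the lens; pixels are square), "cx", "cy" (the principal point, pixels), "k1" (the pictures are not rectified: a ray, as slopes to the right and down, at radius r is drawn at 1 + k1 r^2 times it, then the intrinsics apply), "eye" and "orientation" of the camera in the world. Camera axes: x right, y down, z forward; pixel columns grow to the right and rows downward; lengths in mm; the calibration is good to about 2 mm. A picture is of the moment at which its call begins. There is no depth.
A pose or a line that the arm cannot do raises robot.MotionError and nothing moves.
- robot.hand_in(): hands the job in; it is judged then, once.
Readings, each from a call of its own:
- robot.current_t(): time.
- robot.current_qpos(): joint angles.
- robot.current_joint_vel(): joint speeds.
- robot.current_joint_efforts(): joint torques, N m.
- robot.current_tcp_pos(): TCP position.
- robot.current_eef_rot(): TCP orientation.
- robot.current_contact_force(): force on the tool from outside, world axes, zero at the start.
- robot.current_ft_torque(): the same for the moment, N m.
- robot.current_gripper_width(): opening from 0.0 (shut) to 1.0 (fully open).
- robot.current_finger_force(): force on a finger pad.
Only numpy, scipy, OpenCV 4.12 (cv2) and the standard library are available. Lean on these libraries where they do the work, as an engineer would, in place of code of your own. Each camera call takes 0.05 s, during which the arm holds its last target. There are 200 camera calls.

### The job

Tidy the painting table: with the tips of the fingers, sweep all three loose jar lids along the tabletop into the three-sided wooden bay, until each one lies flat and wholly inside it, past its open front. Only push the lids, never lift or tip them up, and do not disturb the small jar, the bowl or the brush around the bay.

Things in the scene. Friction and masses are not known exactly. Their poses are not given: they have to be found in the camera images.
- bay: U of three pale wooden battens (20 mm thick, 30 mm high) fixed to the table, no floor. Inside 200 mm wide (along y), 120 mm deep (along x). Origin on the table, centre of the inside. Its x axis points from the open front (line x = -60 mm) to the back batten (inner face x = 60 mm); side battens span that depth, inner faces y = +-100 mm. The front looks roughly towards the robot.
- lid_small: The small jar lid: black plastic disc, 40 mm in diameter, 15 mm high, lying flat on the table, loose, about 18 g, slides easily. Origin at the centre of its underside, z up.
- lid_medium: The medium jar lid: black plastic disc, 46 mm in diameter, 15 mm high, lying flat on the table, loose, about 24 g, slides easily. Origin at the centre of its underside, z up.
- lid_large: The large jar lid: black plastic disc, 52 mm in diameter, 15 mm high, lying flat on the table, loose, about 30 g, slides easily. Origin at the centre of its underside, z up.
- jar: Bystander: small glass jar with its white cap on, 44 mm in diameter, 60 mm high, standing to one side of the bay. Origin at the centre of its underside. Must not be disturbed.
- bowl: Bystander: small white ceramic bowl, 76 mm in diameter, 36 mm high, standing to one side of the bay. Origin at the centre of its underside. Must not be disturbed.
- brush: Bystander: flat paint brush, 200 mm long, 42 mm wide, lying on the table behind the bay's back batten, roughly parallel to it. Origin under its middle, x along its length. Must not be disturbed.
Not all that is in view belongs to the job. Leave any green look-alike of the lid_medium alone. What is shaped like the lid_large but red is not meant.

How it is judged (in metres and radians):
At the end, for the whole second after the job is handed in: All three lids lie inside the bay, each wholly past the line of the open front (centre at least its own radius behind that line) and between the battens, flat on the table (underside within 4 mm, tilt under 0.12 rad) and at rest (under 10 mm/s) (x of lid_small in the frame of bay between -0.04 and 0.06 m and y of lid_small in the frame of bay between -0.1 and 0.1 m and height (world z) of each of lid_small, lid_medium, lid_large below 0.004 m and angle between each of lid_small, lid_medium, lid_large's own z axis and vertical below 0.12 rad and linear speed of each of lid_small, lid_medium, lid_large below 0.01 m/s and x of lid_medium in the frame of bay between -0.037 and 0.06 m and y of lid_medium in the frame of bay between -0.1 and 0.1 m and x of lid_large in the frame of bay between -0.034 and 0.06 m and y of lid_large in the frame of bay between -0.1 and 0.1 m); the robot touches nothing.
It fails at once if a lid is lifted off the table (over 12 mm) or tipped up (over 0.5 rad) (height (world z) of any of lid_small, lid_medium, lid_large above 0.012 m or angle between any of lid_small, lid_medium, lid_large's own z axis and vertical above 0.5 rad).
It fails at once if the jar is disturbed (moved over 15 mm) (distance of jar from where it was at the start of the episode above 0.015 m).
It fails at once if the bowl is disturbed (moved over 15 mm) (distance of bowl from where it was at the start of the episode above 0.015 m).
It fails at once if the brush is disturbed (moved over 15 mm) (distance of brush from where it was at the start of the episode above 0.015 m).
It also fails if it takes over 72 s, if anything falls off the work surface, if the arm or the gripper's body presses on something with over 40 N, if the wrist force passes 120 N, or if a joint passes its speed limit or range.

## Working session

There is one attempt and no reset: what is moved stays moved. The work goes in short steps, each a Python script; the robot and the scene stay as the last script left them, time stands still between calls to the robot, and variables do not carry over. Pictures are saved under pics/ and viewed, at most 10 in all, crops included, and the job is handed in when it is done.

```bash
mkdir -p pics
cat > h.py <<'E'
import numpy as np, cv2
from bench import robot
from scipy.spatial.transform import Rotation as R
def cam(d):
    o=np.array(d["orientation"],float)
    M=o if o.shape==(3,3) else R.from_euler('xyz',o).as_matrix()
    f=d["img"].shape[0]/2/np.tan(np.radians(d["fovy"])/2)
    return M,f
def px2w(d,u,v,z=0):
    M,f=cam(d); a=np.array([(u-d["cx"])/f,(v-d["cy"])/f]); b=a.copy()
    for _ in range(30): b=a/(1+d["k1"]*(b@b))
    r=M@np.array([b[0],b[1],1]); e=np.array(d["eye"],float)
    return (e+r*(z-e[2])/r[2])[:2]
E
python3 - <<'E'
from h import *
import pickle
for n in("top","scene"):
    d=robot.get_image(n); pickle.dump(d,open(n+".pkl","wb"))
    cv2.imwrite(f"pics/{n}.png",cv2.resize(d["img"],(800,600),interpolation=cv2.INTER_CUBIC))
    print(n,{k:d[k] for k in d if k!="img"}, px2w(d,256,192))
print(robot.current_eef_rot())
E
```

```text
top {'fovy': 50.97905578879638, 'cx': 250.5853629291027, 'cy': 191.0354396447719, 'k1': -0.026368336500580156, 'eye': array([444.66440272,  29.135051  , 884.40253369]), 'orientation': array([-2.9351092 , -0.00438155, -1.65399544])} [625.75750081  -2.04104169]
scene {'fovy': 49.54842641723206, 'cx': 259.67956609976346, 'cy': 187.9171116148393, 'k1': 0.04095531874399507, 'eye': array([921.97705064, 403.24853025, 821.93279166]), 'orientation': array([-2.56545261e+00,  1.41684088e-03,  2.47488596e+00])} [606.49093    -13.48357842]
[-3.14002555e+00 -3.32148489e-04  2.71815231e-01]
```

View pics/top.png

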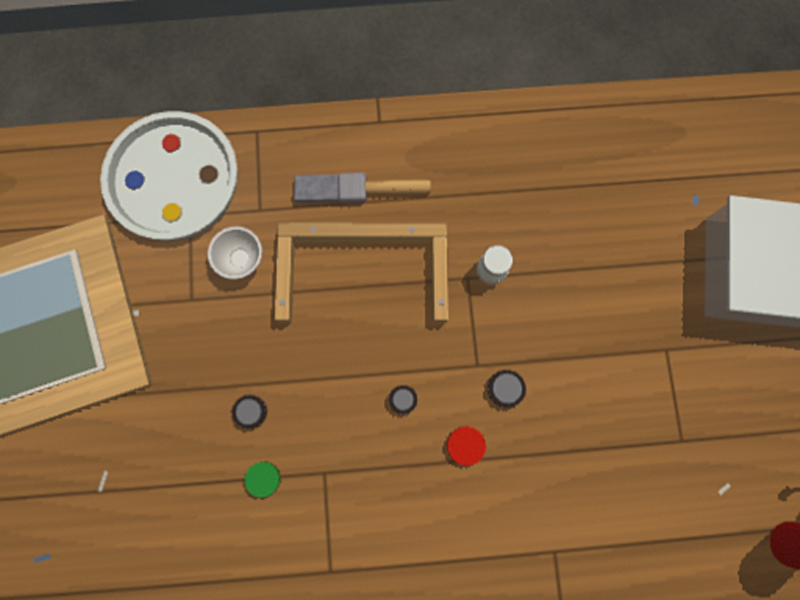

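The top view shows the lids at (249,411), (403,399) and (507,388), which look like medium, small and large. The red disc at (466,446) and the green disc at (262,480) are decoys. The bay is at about (275-447, 223-325). I'll check all of this in one crop.

Run:
```python
from h import *
import pickle
d=pickle.load(open("top.pkl","rb"))
c=d["img"][140:310,125:360]; cv2.imwrite("pics/crop.png",cv2.resize(c,None,fx=3.4,fy=3.4,interpolation=cv2.INTER_CUBIC))
P=lambda u,v,z:px2w(d,u*.64,v*.64,z).round(1)
for n,u,v,r,z in [("med",249,410.5,17,15),("small",403,399,13.5,15),("large",507,388,19,15),("red",466,446,19,15),("green",262,480,18,15),("bowl",235,253,27,36),("jar",497,261,15,60)]:
    print(n,P(u,v,z),"diam",np.linalg.norm(P(u+r,v,z)-P(u-r,v,z)).round(1))
```

```text
med [486.4 216.7] diam 46.4
small [484.7   6.3] diam 36.8
large [ 487.6 -137.4] diam 52.3
red [415. -73.] diam 51.4
green [393.5 203. ] diam 48.1
bowl [704.3 223.6] diam 75.8
jar [ 656.5 -135.8] diam 40.8
```

View pics/crop.png

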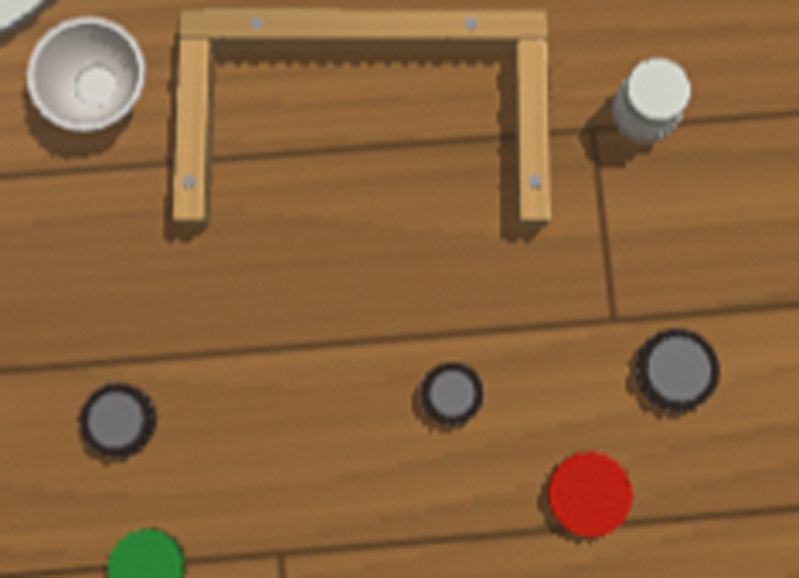

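The crop confirms it: the black lids are medium at (117,420), small at (452,393) and large at (677,370). The green and red discs are decoys. The bay's inner corners are at about (209,40), (518,40), (206,220) and (520,220).

Run:
```python
from h import *
import pickle
d=pickle.load(open("top.pkl","rb"))
P=lambda u,v,z:px2w(d,125+u/3.4-.35,140+v/3.4-.35,z)
c=[P(*p,30) for p in [(209,40),(518,40),(206,220),(520,220)]]
print(np.round(c,1)); bl,br,fl,fr=c
print("w",np.linalg.norm(bl-br),np.linalg.norm(fl-fr),"d",np.linalg.norm(bl-fl),np.linalg.norm(br-fr))
m=np.mean(c,0); print("centre",m)
x=(bl+br-fl-fr); y=bl+fl-br-fr
print("yaw",np.arctan2(x[1],x[0]),np.arctan2(-y[0],y[1]))
for p in [(117,420),(452,393),(677,370)]: print(P(*p,15).round(1))
```

```text
[[723.7 145.3]
 [707.2 -55.2]
 [605.1 153.2]
 [588.7 -45. ]]
w 201.21610827662164 198.83565323094209 d 118.92516077194128 118.9644408626053
centre [656.19237074  49.56133509]
yaw -0.07610417223019936 -0.08221183714504801
[485.5 217.4]
[485.    6.9]
[ 487.4 -135.9]
```

```bash
cat >> h.py <<'E'
C=np.array([656.2,49.6]); YAW=-0.08
RB=np.array([[np.cos(YAW),-np.sin(YAW)],[np.sin(YAW),np.cos(YAW)]])
toB=lambda w:RB.T@(np.asarray(w,float)-C)
toW=lambda b:C+RB@np.asarray(b,float)
def push(a,b,r,gap,speed=70,z=5,up=90):
    """push lid of radius r from centre a to centre b (bay frame, mm)"""
    a,b=toW(a),toW(b); u=(b-a)/np.linalg.norm(b-a); ori=[np.pi,0,np.arctan2(u[1],u[0])]
    off=np.sqrt(r*r-gap*gap/4)+7.5
    s,e=a-u*(off+16),b-u*off
    robot.move_gripper(gap/93)
    robot.move_ptp([*s,up],ori); robot.move_linear([*s,z],speed=150)
    robot.move_linear([*(a-u*(off-1)),z],speed=50)
    robot.move_linear([*e,z],speed=speed)
    back=e-u*25
    robot.move_linear([*back,z],speed=100); robot.move_linear([*back,up],speed=200)
def look(n):
    d=robot.get_image("top"); cv2.imwrite(f"pics/{n}.png",cv2.resize(d["img"][100:330,110:390],None,fx=2.6,fy=2.6,interpolation=cv2.INTER_CUBIC))
    return d
E
python3 - <<'E'
from h import *
robot.move_linear([*robot.current_tcp_pos()[:2],120],speed=200)
push(toB([485,6.7]),[33,0],20,26)
robot.move_linear([400,60,120],speed=250)
look("s1"); print(robot.current_t(),robot.current_contact_force())
E
```

```text
10.55 [ 0.1221815   1.38446724 -0.19233391]
```

View pics/s1.png

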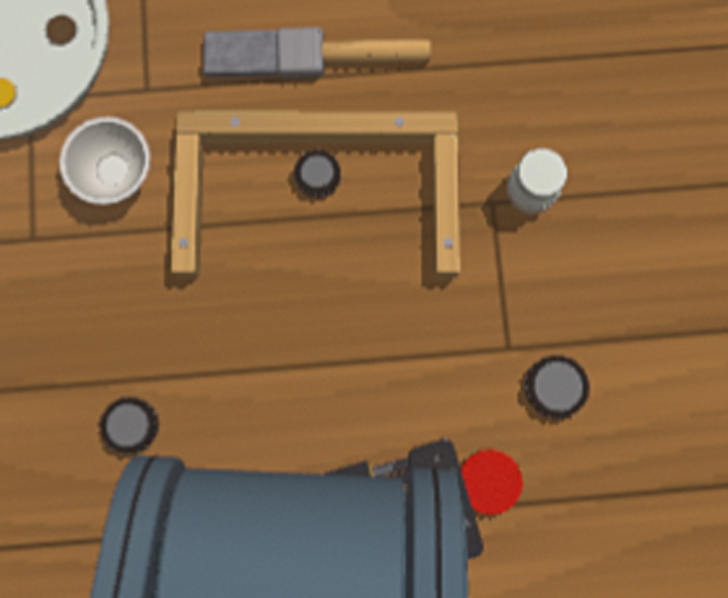

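The small lid is at (317,174), well inside the bay and centred. Next I'll push the other two to waypoints in front of the bay.

Run:
```python
from h import *
push(toB([487.4,-136.5]),[-105,-57],26,32)
push(toB([486,217]),[-105,60],23,30)
robot.move_linear([400,30,120],speed=250)
d=look("s2"); print(robot.current_t())
import pickle; pickle.dump(d,open("s2.pkl","wb"))
```

```text
24.2333
```

View pics/s2.png

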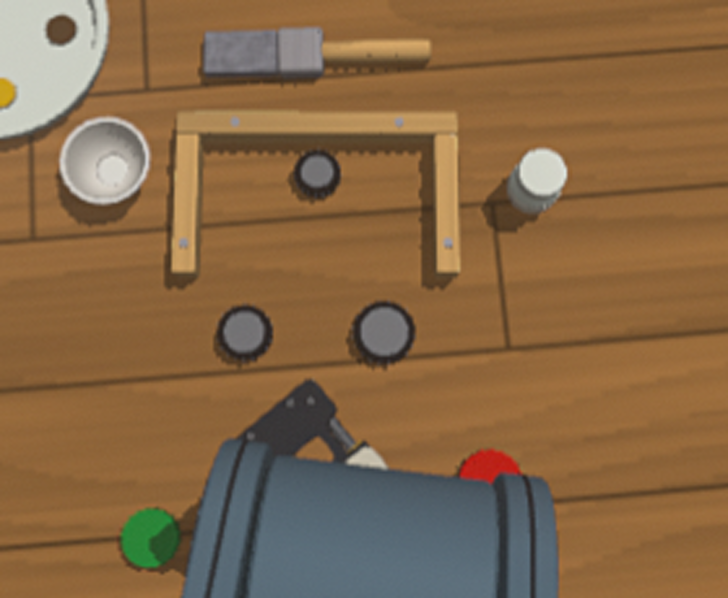

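The medium lid is at (245,332) and the large lid at (385,331), both in front of the opening. I'll measure them and push them in.

Run:
```python
from h import *
import pickle
d=pickle.load(open("s2.pkl","rb"))
f=lambda d,u,v:toB(px2w(d,110+u/2.6-.35,100+v/2.6-.35,15))
m,l=f(d,245,332),f(d,385,331); print(m,l,f(d,317,174))
assert abs(m-[-105,60]).max()<15 and abs(l-[-105,-57]).max()<15
push(l,[8,-57],26,32)
push(m,[12,60],23,30)
robot.move_linear([400,30,120],speed=250)
look("s3"); print(robot.current_t())
```

```text
[-107.19757473   59.67200158] [-106.64769941  -56.90957659] [28.80863036  0.5983276 ]
35.4417
```

View pics/s3.png

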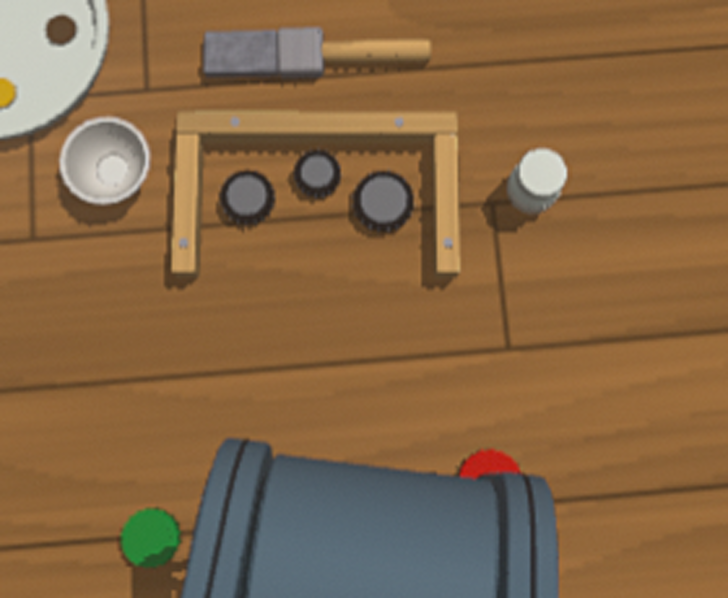

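All three lids are well inside the bay, at (247,197), (317,173) and (383,200). The bystanders haven't moved and the arm is clear.

```bash
python3 -c "
from bench import robot
print(robot.hand_in())"
```

```text
the job is handed in; nothing more can be done
None
```

I pushed all three lids into the bay and handed the job in after about 35 s of robot time; the last picture shows them wholly inside the bay, with the jar, bowl and brush where they were, but no verdict came back.

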